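Set the end panel of a cutlery caddy and clamp it for gluing

TASK

Take the loose wooden end panel out of its dark rest and slide it down upright into the groove at the open end of the cutlery caddy until it sits on the groove's floor, and let go of it. Then pump the clamp's orange trigger (squeeze it right back to the black grip, let it spring out, squeeze again) until the red sprung pad has met the panel and is pushed back about half of its 20 mm spring travel while you squeeze: firm, but never squashed near its stop. Move the pad only with the trigger, leave the mug, jar and glue bottle alone, and finish still holding the trigger fully squeezed.

Things in the scene. Friction and masses are not known exactly. Their poses are not given: they have to be found in the camera images.
- caddy: Fixed pale wooden cutlery caddy without its near end, on a plywood board 370 x 150 x 10 mm. Origin at counter height under the middle of the panel groove; x level, into the caddy (the way the clamp pushes), y along the groove, z up. Sides 78 mm high run 150 mm along +x; a low divider starts 15 mm behind the groove. Caddy towards the robot's left, clamp to its right.
- groove (a point): Middle of the groove's floor, 18 mm above the counter. The groove is 14.5 mm wide (caddy x), 113 mm long (caddy y); its lips, 10 mm wide at its two ends and open between, reach 78 mm above the counter, with dark flared lead-ins up to 89 mm that widen the mouth by about 5 mm on every side.
- panel: Loose end panel, mid-brown wood, 12 mm thick (its x), 110 mm wide (its y), 105 mm high (its z), about 90 g; hand hole 44 mm wide from 66 to 82 mm height, solid bar 23 mm high above it. Origin at the middle of its lower edge. Same either way round. Seated in the groove its top is 123 mm above the counter.
- rest: Fixed dark wooden rest 90 x 130 mm, origin under its centre. The panel stands upright on its 12 mm base between two ribs that rise to 36 mm above the counter with a 16 mm gap; panel thickness along the rest's x.
- clamp: Fixed ratchet push clamp, axes parallel to the caddy's (x = push direction), origin 10 mm above the counter; heights here from that origin. Black housing 40 mm wide, x -48 to +32 mm, top at 62 mm. On it stands the fixed black grip: x -26 to -12 mm, 24 mm wide, top at 120 mm. The orange trigger, 10 mm thick, 20 mm wide, 50 mm long, is hinged at x +1 mm, height 61 mm.
- squeeze_point (a point): On the clamp, midway between the outer faces of grip and fully squeezed trigger (then 32 mm apart): clamp x -10 mm, y 0, 110 mm above the counter, 20 mm below the grip's top. With the TCP here, gripper down, closing along clamp x, it can squeeze the trigger; the let-go trigger's top reaches 33 mm from this point along +x.
- trigger (a joint): Trigger angle, rad: 0 let go (leans 21 degrees from the grip towards the panel), 0.36 squeezed to its stop (upright), sprung back. Takes up to 20 N at its top; the stop carries more, a grip of 40 to 60 N is good. Each squeeze beyond 0.29 after a return below 0.05 moves the rod one 7 mm tooth; while squeezed the rod stands about 3 mm past it. The ratchet holds the rod.
- jaw: Toothed steel push rod, 12 mm square, with a cross plate in front; origin coincides with the clamp's origin at the start and moves along clamp x as the rod advances, up to 54 mm.
- pad: Red pad with black rubber face, 60 mm wide, 36 mm high, 8 mm thick, on two brass pins before the jaw's plate; springs 1 N per mm, travel 20 mm. Origin at the centre of its front face, 36 mm above the counter, 98 mm ahead (clamp x) of the jaw's origin with springs free; less by the compression: 88 mm = half (10 N). Starts 12 to 34 mm from where it meets the panel.
- mug: Blue mug, 85 mm high, a bystander; origin under its centre.
- jar: Amber glass jar, 84 mm across, 120 mm high, a bystander; origin under its centre.
- glue: Yellow glue bottle with red cap, 48 mm across, 130 mm high, a bystander; origin under its centre.
There are look-alikes about, which are no part of the job. What is meant by the panel is not blue or turquoise, and is the smaller of those in its own colour.

How it is judged (in metres and radians):
On the way, in this order (a step that is already met when the one before it is completed fails the run):
1. the panel stands in the groove, down on its floor, and is let go (z of panel in the frame of caddy below 0.0215 m and x of panel in the frame of caddy between -0.005 and 0.005 m and y of panel in the frame of caddy between -0.005 and 0.005 m and angle between panel's own z axis and vertical below 0.08 rad and angle between the x axis of panel and the x axis of caddy, either way round below 0.08 rad and contact force between the fingers and panel below 0.3 N), for 0.2 s.
2. the pad, pumped forward, touches the panel (contact force between pad and panel above 0.5 N), for 0.1 s.
At the end, for the whole second after the job is handed in: The panel stands upright in the groove on its floor (within 3.5 mm in height, 5 mm sideways, 0.08 rad); the pad presses it with 4 to 18 N (springs pushed back 4 to 18 mm); the trigger is held squeezed beyond 0.29 rad by the fingers, which bear on the clamp with more than 3 N (z of panel in the frame of caddy below 0.0215 m and x of panel in the frame of caddy between -0.005 and 0.005 m and y of panel in the frame of caddy between -0.005 and 0.005 m and angle between panel's own z axis and vertical below 0.08 rad and angle between the x axis of panel and the x axis of caddy, either way round below 0.08 rad and contact force between pad and panel between 4 and 18 N and value of joint trigger above 0.29 rad and contact force between the fingers and clamp above 3 N); the arm keeps its last pose, push and grip.
It fails at once if the pad squashes against its stop (more than 21 N on the panel) (contact force between pad and panel above 21 N).
It fails at once if the robot pushes or pulls the rod or pad itself (contact force between any of the fingers, the arm and jaw above 2 N).
It fails at once if a bystander is knocked over or shoved by more than 30 mm ((distance of mug from where it was at the start of the episode above 0.03 m or angle between mug's own z axis and vertical above 0.5 rad) or (distance of jar from where it was at the start of the episode above 0.03 m or angle between jar's own z axis and vertical above 0.5 rad) or (distance of glue from where it was at the start of the episode above 0.03 m or angle between glue's own z axis and vertical above 0.5 rad)).
It also fails if it takes over 58 s, if anything falls off the work surface, if the arm or the gripper's body presses on something with over 40 N, if the wrist force passes 120 N, or if a joint passes its speed limit or range.

ROBOT

A 7-joint arm with a two-finger parallel gripper is mounted at the origin on the work surface. World frame = base frame: x ahead of the robot, y to its left, z up, the work surface at z = 0. Lengths are in m, angles in degrees, forces in N, time in s.
With the tool pointing down it reaches from about 0.35 to 0.9 m from the base axis. Payload 8.1 kg.
Tool frame: the origin (TCP) lies between the finger pads, 19 mm behind the fingertips; this is the grasp point; z points along the fingers, y is the line along which they close (so a half turn about z gives the same grasp; the last joint's range is limited). The gripper opens to 92 mm and grips with 3 to 60 N. Pads are 19 mm wide; open, the fingers measure 130 mm over their backs; the gripper's body (75 mm by 190 mm) begins 47 mm behind the grasp point.
Start: joints at [-70.795, 24.895, 1.432, 90.138, -0.665, 64.973, -4.303], TCP at [0.265, 0.566, 0.246] pointing down, gripper open.
Joint ranges: [-149.89, 149.89], [-25.12, 119.58], [-72.63, 75.52], [4.76, 147.25], [-75.54, 255.54], [6.69, 114.76], [-157.13, 157.13]. Speed limits (degrees/s): [127.2, 127.2, 172.46, 172.46, 180, 180, 180].

INTERFACE

Orientations are given as a 3x3 rotation matrix whose columns are the frame's x, y, z axes.
In Python, from station import arm gives the robot as it stands.
- The arm moves only by the tool send_path, called after "Emit:" by a JSON object that holds its "api" and its "payload". Schema: {"type":"object","properties":{"deltas":{"type":"string"},"only":{"type":"string"},"quiet":{"type":"boolean"},"lines":{"type":"string"}},"required":["deltas"],"additionalProperties":false}. deltas is a string of 1 to 12 rows, parted by a bar, with the numbers parted by commas; each row has 5 numbers: dx, dy, dz in units of 100 mm, then a turn about the tool's z in units of 5 degrees, then the finger opening in m; each row shifts and turns the commanded pose from where the row before left it, along the tool's axes as they then stand; what a row does not reach is not made up. A row lasts 1/8 s, in which the tool goes at most 0.0625 m and 10.7 degrees, less where a joint would pass 70% of its speed; a pose out of reach is approached as far as the arm can. The fingers move at their own pace and stop on an object; the grip force is fixed at half the most. Time passes only in rows, so rows that do not move let the fingers close. The tool returns the time, the measured TCP pose, the force, the opening and the grip force at its end. only (a regular expression) keeps the lines of the reply that match it, lines (a string "A,B") keeps lines A to B, and quiet returns only ok. Input that does not fit is refused with a message, and nothing moves.
- arm.read_state(): the state, without advancing time (a new reading comes with each control period).
- arm.capture(name): name is "scene" or "top" or "wrist"; returns a dict with "color" (384x512x3 uint8, red, green, blue), "fx", "fy", "cx", "cy" (pixels), "k1" (the pictures are not rectified: a ray, as slopes to the right and down, at radius r is drawn at 1 + k1 r^2 times it, then the intrinsics apply), "R" (3x3) and "t" (3): a world point X has camera coordinates R X + t; the wrist camera has in their place "mount" (4x4, takes a point from camera to tool coordinates, whose origin is the TCP and whose axes are the flange's). Camera axes: x right, y down, z forward; pixel columns grow to the right and rows downward; lengths in m; the calibration is good to about 2 mm. A picture is of the moment at which its call begins: read the wrist's pose just before it. There is no depth.
- arm.finish_job(): hands the job in; it is judged then, once.
The state is a dict: "time": time; "joints": joint angles; "qd": joint speeds; "effort": joint torques, N m; "ee_pos": TCP position; "eef_rot": TCP orientation; "contact_force": force on the tool from outside, world axes, zero at the start; "torque": the same for the moment, N m; "gripper_width": finger opening in m; "gripper_force": force on a finger pad.
Only numpy, scipy, OpenCV 4.12 (cv2) and the standard library are available. Lean on these libraries where they do the work, as an engineer would, in place of code of your own. Each camera call takes 0.05 s, during which the arm holds its last target. There are 200 camera calls.

## Working session

There is one attempt and no reset: what is moved stays moved. The work goes in short steps, Python scripts to look and compute and a tool call to move; the robot and the scene stay as the last step left them, time stands still between calls to the robot, and variables do not carry over. Pictures are saved under pics/ and viewed, at most 10 in all, crops included, and the job is handed in when it is done.

```bash
ls; mkdir -p pics; python3 - <<'E'
from station import arm
import cv2,numpy as np
for n in("scene","top"):
    c=arm.capture(n); cv2.imwrite(f"pics/{n}0.png",cv2.cvtColor(c["color"],cv2.COLOR_RGB2BGR))
    R,t=np.array(c["R"]),np.array(c["t"]); print(n,c["fx"],c["fy"],c["cx"],c["cy"],c["k1"],(-R.T@t).round(3),R.round(3).tolist())
s=arm.read_state(); print(s["time"],s["ee_pos"],np.round(s["eef_rot"],3).tolist())
c=arm.capture("wrist");print(c["mount"],c["fx"])
E
python3 -c "
import cv2
a=cv2.imread('pics/scene0.png');b=cv2.imread('pics/top0.png')
cv2.imwrite('pics/s1.png',cv2.resize(a,(800,600)));cv2.imwrite('pics/t1.png',cv2.resize(b,(800,600)))"
```

```text
pics
scene 451.83381799845466 451.83381799845466 258.508683863418 187.9162732062291 0.0575139012201875 [1.041 0.561 1.114] [[-0.693, 0.721, -0.003], [0.586, 0.561, -0.585], [-0.42, -0.407, -0.811]]
top 401.1729334600562 401.1729334600562 256.07200904050256 185.4990140991732 -0.059006644550733574 [0.19  0.053 1.481] [[0.064, -0.998, 0.001], [-0.975, -0.063, -0.211], [0.211, 0.012, -0.977]]
0.1 [0.26482992 0.5656447  0.24483995] [[-0.906, 0.424, -0.0], [0.424, 0.906, -0.001], [-0.0, -0.001, -1.0]]
[[-2.29120716e-04 -9.62744397e-01 -2.70412968e-01  7.26438743e-02]
 [ 9.99999959e-01 -1.74820245e-04 -2.24891195e-04 -4.25436194e-04]
 [ 1.69239077e-04 -2.70413008e-01  9.62744398e-01 -1.39215806e-01]
 [ 0.00000000e+00  0.00000000e+00  0.00000000e+00  1.00000000e+00]] 312.9775648832405
```

View pics/s1.png

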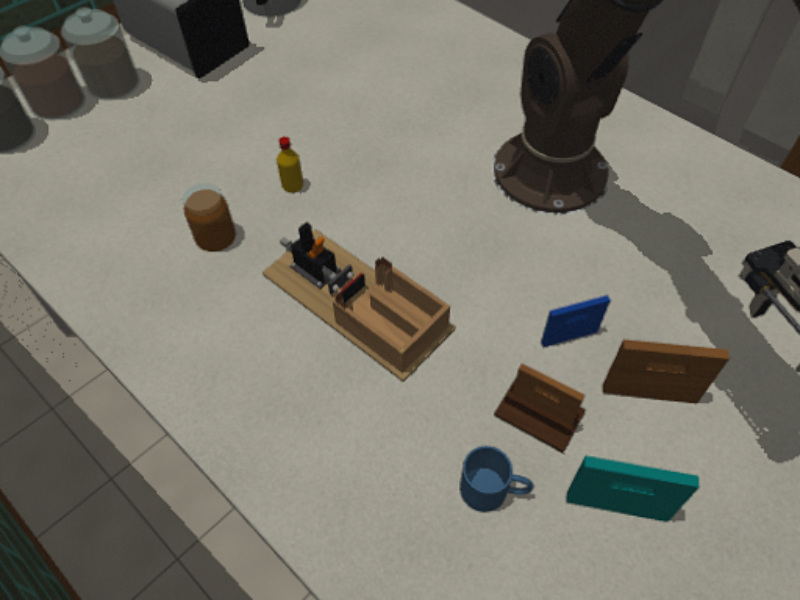

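View pics/t1.png

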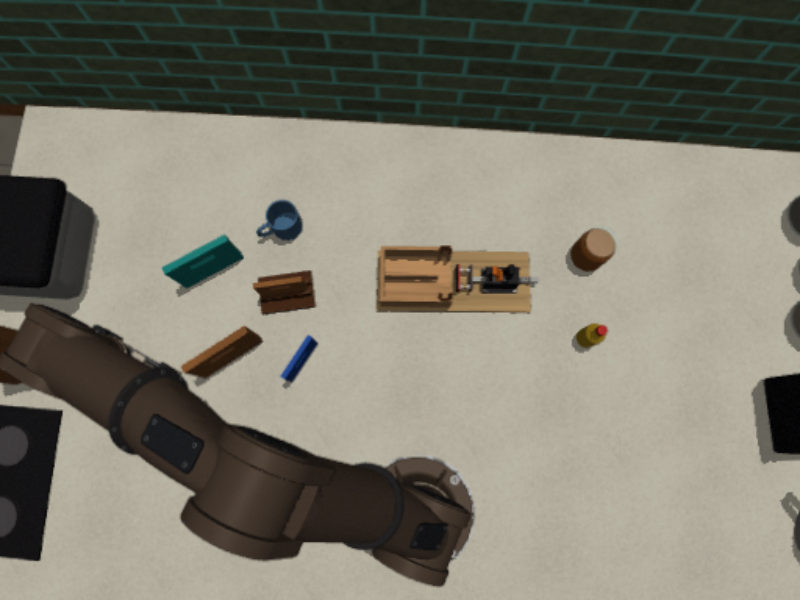

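The scene picture shows the rest with the brown panel at about (545,400), the large decoy at (665,370), the caddy at (390,310), the clamp at (315,260) and the mug at (487,478). In the top picture (also 800 px wide) the rest is at (285,290), the groove lips at (445,250) and (445,297), and the grip and trigger at about (497,277). Next I get coarse positions, then look with the wrist camera.

```bash
cat > h.py <<'E'
import numpy as np,cv2
from station import arm
def cap(n,save=None):
    s=arm.read_state(); c=arm.capture(n)
    if n=="wrist":
        M=np.array(c["mount"]);T=np.eye(4);T[:3,:3]=s["eef_rot"];T[:3,3]=s["ee_pos"]
        W=T@M; c["R"]=W[:3,:3].T; c["t"]=-c["R"]@W[:3,3]
    c["R"]=np.array(c["R"]);c["t"]=np.array(c["t"])
    if save: cv2.imwrite(save,cv2.cvtColor(c["color"],cv2.COLOR_RGB2BGR))
    return c
def ray(c,uv):
    d=np.array([[(uv[0]-c["cx"])/c["fx"],(uv[1]-c["cy"])/c["fy"]]]);p=d.copy()
    for _ in range(20): p=d/(1+c["k1"]*(p**2).sum())
    v=c["R"].T@np.r_[p[0],1]; return -c["R"].T@c["t"],v/np.linalg.norm(v)
def onz(c,uv,z):
    o,v=ray(c,uv); return o+v*(z-o[2])/v[2]
def meet(c1,u1,c2,u2):
    o,v=ray(c1,u1);p,w=ray(c2,u2)
    s=np.linalg.lstsq(np.c_[v,-w],p-o,rcond=None)[0]
    a,b=o+v*s[0],p+w*s[1]; return (a+b)/2,np.linalg.norm(a-b)
def proj(c,X):
    p=c["R"]@X+c["t"];q=p[:2]/p[2];q=q*(1+c["k1"]*(q@q)); return q*[c["fx"],c["fy"]]+[c["cx"],c["cy"]]
E
python3 - <<'E'
from h import *
t=cap("top");s=cap("scene");k=1.5625
for n,u,z in [("board corners z10",(378,308),.01),("",(530,311),.01),("",(529,252),.01),("lip1",(445,250),.089),("lip2",(445,297),.089),("grip",(510,272),.13),("rest",(285,290),.012),("panel top L",(254,288),.117),("panel top R",(311,275),.117),("mug",(283,215),.085)]:
    print(n,onz(t,(u[0]/k,u[1]/k),z).round(3))
for n,u,z in [("panel top L",(521,368),.117),("panel top R",(583,397),.117),("board1",(264,270),.01),("board2",(402,378),.01),("board3",(454,326),.01),("grip",(306,228),.13),("lip",(384,263),.089),("mug",(487,460),.085)]:
    print(n,onz(s,(u[0]/k,u[1]/k),z).round(3))
E
```

```text
board corners z10 [0.459 0.121 0.01 ]
 [ 0.475 -0.242  0.01 ]
 [ 0.621 -0.236  0.01 ]
lip1 [ 0.59  -0.027  0.089]
lip2 [ 0.48  -0.032  0.089]
grip [ 0.537 -0.171  0.13 ]
rest [0.488 0.347 0.012]
panel top L [0.467 0.396 0.117]
panel top R [0.505 0.271 0.117]
mug [0.652 0.356 0.085]
panel top L [0.501 0.3   0.117]
panel top R [0.475 0.401 0.117]
board1 [ 0.619 -0.232  0.01 ]
board2 [0.605 0.132 0.01 ]
board3 [0.459 0.126 0.01 ]
grip [ 0.549 -0.166  0.13 ]
lip [ 0.486 -0.028  0.089]
mug [0.647 0.354 0.085]
```

The manual's scale: shifts go in units of 100 mm and turns go in units of 5 degrees. Converting my numbers, -0.02 m is -0.2, -0.058 m is -0.58, 10 degrees is 2.

Emit:
{"api": "send_path", "payload": {"deltas": "-0.58,-0.2,0,0,0.092 | -0.58,-0.2,0,0,0.092 | -0.58,-0.2,0,0,0.092 | -0.58,-0.2,0,0,0.092 | -0.58,-0.2,0,0,0.092 | 0,0,0,2,0.092 | 0,0,0,2,0.092 | 0,0,0,2,0.092 | 0,0,0,2,0.092 | 0,0,0,2,0.092 | 0,0,0,0,0.092 | 0,0,0,0,0.092"}}

```text
time: 1.75
ee_pos: [0.4851, 0.3526, 0.2455]
eef_rot: [[-0.261, 0.965, -0.0], [0.965, 0.261, -0.0], [-0.0, -0.0, -1.0]]
contact_force: [-0.3, 0.3, -0.4]
gripper_width: 0.092
gripper_force: 0.0
```

```bash
python3 - <<'E'
from h import *
c=cap("wrist","pics/w1.png");s=arm.read_state();print(s["ee_pos"],s["joints"],np.round(s["eef_rot"],3).tolist())
print(proj(c,np.array([.488,.35,.117])))
E
```

```text
[0.4851806  0.35249551 0.24549767] [-53.18274046  22.76614599  16.99783018  94.84730118  -7.26415723
  63.47562318 -19.08156669] [[-0.261, 0.965, -0.0], [0.965, 0.261, -0.0], [-0.0, -0.0, -1.0]]
[262.68844322 192.8633913 ]
```

View pics/w1.png

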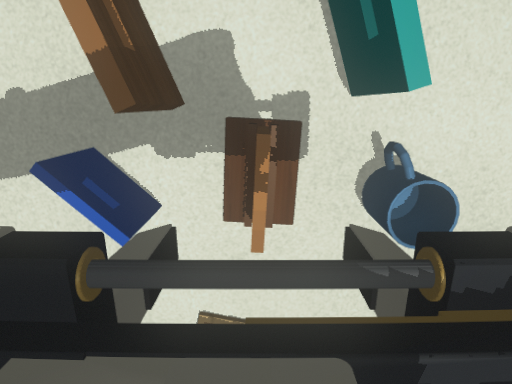

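The wrist view shows the panel's top edge as a light strip from about (266,127) to (258,252), with the rest around it. Now I fit it.

```bash
python3 - <<'E'
from h import *
c=cap("wrist")
hsv=cv2.cvtColor(c["color"],cv2.COLOR_RGB2HSV)
for r in (130,135,150,170,200,235,250): print(r,[tuple(int(x) for x in c["color"][r,x]) for x in range(248,282,3)])
m=((hsv[...,0]<18)&(hsv[...,1]>100)&(hsv[...,2]>110)).astype(np.uint8); m[:, :225]=0;m[:,305:]=0;m[:110]=0;m[260:]=0
L,R=[],[]
for r in range(195,249,3):
    xs=np.where(m[r])[0]
    if len(xs):L.append(onz(c,(xs.min()-.5,r),.117));R.append(onz(c,(xs.max()+.5,r),.117))
L,R=np.array(L),np.array(R)
print("width",np.linalg.norm(L-R,axis=1).round(4))
ys,xs=np.where(m); print(ys.min(),ys.max())
M=(L+R)/2;a=np.polyfit(M[:,1],M[:,0],1);print("dx/dy",a,np.degrees(np.arctan(a[0])))
for u in ((258,ys.max()+.5),(266,ys.min()-.5)):print(onz(c,u,.117))
cv2.imwrite("pics/w2.png",cv2.resize(cv2.cvtColor(c["color"],cv2.COLOR_RGB2BGR)[100:260,200:320],None,fx=3.7,fy=3.7,interpolation=2))
E
```

```text
130 [(65, 53, 43), (65, 54, 44), (65, 54, 44), (66, 54, 43), (69, 57, 44), (70, 57, 44), (70, 57, 44), (67, 55, 44), (116, 92, 73), (100, 80, 64), (68, 57, 47), (66, 55, 45)]
135 [(65, 54, 43), (64, 52, 42), (64, 53, 42), (100, 75, 52), (100, 74, 51), (100, 75, 52), (98, 74, 51), (100, 76, 54), (117, 93, 74), (101, 81, 64), (67, 56, 46), (64, 53, 43)]
150 [(64, 52, 42), (64, 52, 43), (62, 50, 40), (100, 75, 51), (99, 76, 52), (99, 75, 51), (100, 75, 51), (94, 71, 50), (64, 52, 41), (64, 51, 41), (66, 53, 43), (64, 52, 42)]
170 [(64, 51, 41), (64, 51, 41), (75, 58, 42), (102, 77, 53), (165, 119, 74), (168, 120, 75), (168, 121, 75), (113, 88, 67), (115, 90, 70), (113, 87, 68), (97, 70, 51), (100, 73, 54)]
200 [(65, 55, 44), (66, 55, 44), (168, 122, 76), (169, 123, 77), (169, 123, 78), (168, 124, 77), (153, 113, 75), (110, 86, 66), (111, 86, 67), (102, 76, 56), (101, 75, 55), (98, 74, 56)]
235 [(215, 218, 200), (194, 187, 165), (156, 115, 76), (156, 114, 75), (156, 114, 76), (157, 115, 77), (209, 212, 194), (216, 219, 202), (208, 211, 191), (213, 215, 197), (215, 217, 200), (212, 214, 196)]
250 [(208, 212, 193), (164, 130, 95), (155, 115, 76), (156, 115, 77), (156, 115, 77), (176, 155, 127), (214, 217, 200), (216, 219, 202), (211, 214, 196), (209, 212, 193), (209, 212, 193), (206, 210, 191)]
width [0.0169 0.0179 0.0152 0.0126 0.0126 0.0126 0.0136 0.0136 0.0127 0.0137
 0.0119 0.0101 0.0111 0.0111 0.0111 0.0111 0.0102 0.0103]
136 251
dx/dy [-0.17665495  0.54874235] -10.018223730680509
[0.49882195 0.29353778 0.117     ]
[0.47751445 0.39933255 0.117     ]
```

View pics/w2.png

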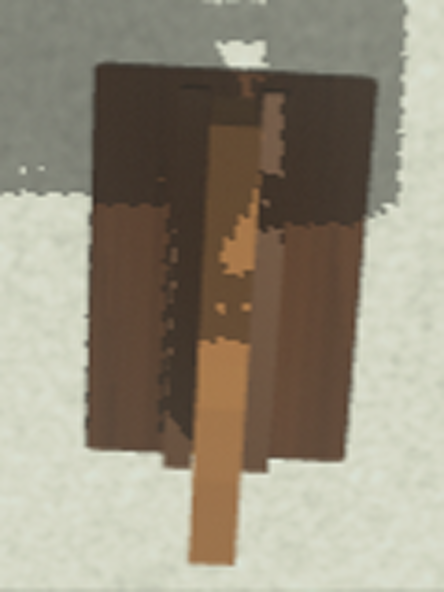

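The crop shows the panel's top strip with corners at about (251,252), (264,252), (257,134) and (271,134) in the full picture.

```bash
python3 - <<'E'
from h import *
c=cap("wrist");s=arm.read_state()
P=[onz(c,(x/3.7+199.6,y/3.7+99.6),.117) for x,y in((188,564),(236,565),(262,125),(210,125))]
P=np.array(P);print(P.round(4));print("w",np.linalg.norm(P[0]-P[1]),np.linalg.norm(P[3]-P[2]),"l",np.linalg.norm(P[0]-P[3]),np.linalg.norm(P[1]-P[2]))
ce=P.mean(0);d=P[2]+P[3]-P[0]-P[1];print(ce,"angle panel width dir",np.degrees(np.arctan2(d[1],d[0])))
R=np.array(s["eef_rot"]);print("tool y",np.degrees(np.arctan2(R[1,1],R[0,1])),"delta tool",R.T@(ce-s["ee_pos"]))
# rest base outline z=.012? corners of top face of base visible
Q=np.array([onz(c,(x/3.7+199.6,y/3.7+99.6),.012) for x,y in((88,448),(343,460),(376,80),(97,65))]);print(Q.round(3),Q.mean(0))
for i in range(4): print(np.linalg.norm(Q[i]-Q[i-1]))
d=Q[2]+Q[3]-Q[0]-Q[1];print(np.degrees(np.arctan2(d[1],d[0])))
E
```

```text
[[0.4921 0.2912 0.117 ]
 [0.5039 0.2941 0.117 ]
 [0.4807 0.402  0.117 ]
 [0.4693 0.399  0.117 ]]
w 0.01220073999918392 0.011873764714312765 l 0.11018759585390614 0.11044671366103419
[0.48649351 0.34655773 0.117     ] angle panel width dir 102.04061531590187
tool y 15.019491060829065 delta tool [-0.0060399  -0.00031222  0.12853954]
[[0.458 0.273 0.012]
 [0.544 0.292 0.012]
 [0.517 0.417 0.012]
 [0.431 0.399 0.012]] [0.48759861 0.3450589  0.012     ]
0.1282632744306373
0.08777917620623708
0.12805359065800978
0.08785654923381347
101.97908418006689
```

In the tool's units: 0.05 m is 0.5, 0.0405 m is 0.405, 3 degrees is 0.6.

Emit:
{"api": "send_path", "payload": {"deltas": "-0.06,0,0,0.6,0.092 | 0,0,0.5,0,0.092 | 0,0,0.5,0,0.092 | 0,0,0.405,0,0.092 | 0,0,0,0,0.092 | 0,0,0,0,0.092 | 0,0,0,0,0 | 0,0,0,0,0 | 0,0,0,0,0 | 0,0,0,0,0 | 0,0,0,0,0 | 0,0,0,0,0"}}

```text
time: 3.4
ee_pos: [0.4868, 0.3467, 0.105]
eef_rot: [[-0.206, 0.978, -0.0], [0.978, 0.206, -0.0], [-0.0, -0.0, -1.0]]
contact_force: [-0.4, 1.2, -0.1]
gripper_width: 0.0364
gripper_force: 0.0
```

Emit:
{"api": "send_path", "payload": {"deltas": "0,0,0,0,0 | 0,0,0,0,0 | 0,0,0,0,0 | 0,0,0,0,0 | 0,0,0,0,0 | 0,0,0,0,0"}}

```text
time: 4.15
ee_pos: [0.4868, 0.3467, 0.105]
eef_rot: [[-0.206, 0.978, 0.0], [0.978, 0.206, -0.0], [-0.0, 0.0, -1.0]]
contact_force: [0.7, 0.7, -0.7]
gripper_width: 0.0117
gripper_force: 30.0
```

Emit:
{"api": "send_path", "payload": {"deltas": "0,0,-0.3,0,0 | 0,0,-0.55,0,0 | 0,0,-0.55,1.98,0 | 0,0,0,1.98,0 | 0,0,0,1.98,0 | 0,0,0,1.98,0 | 0,0,0,1.98,0 | 0,0,0,1.98,0 | 0,0,0,1.98,0 | 0,0,0,1.98,0 | 0,0,0,1.98,0 | 0,0,0,1.98,0"}}

```text
time: 5.65
ee_pos: [0.4866, 0.3467, 0.245]
eef_rot: [[0.999, 0.045, -0.0], [0.045, -0.999, 0.0], [-0.0, -0.0, -1.0]]
contact_force: [-1.0, -0.2, -0.6]
gripper_width: 0.0118
gripper_force: 30.0
```

Emit:
{"api": "send_path", "payload": {"deltas": "0,0,0,0,0"}}

```text
time: 5.78
ee_pos: [0.4865, 0.3468, 0.2449]
eef_rot: [[0.999, 0.052, -0.0], [0.052, -0.999, -0.0], [-0.0, 0.0, -1.0]]
contact_force: [-0.7, -0.4, -0.3]
gripper_width: 0.0119
gripper_force: 30.0
```

In the tool's units: 0.0535 m is 0.535, -0.01 m is -0.1.

Emit:
{"api": "send_path", "payload": {"deltas": "-0.1,0.535,0,0,0 | -0.1,0.535,0,0,0 | -0.1,0.535,0,0,0 | -0.1,0.535,0,0,0 | -0.1,0.535,0,0,0 | -0.1,0.535,0,0,0 | -0.1,0.535,0,0,0 | 0,0,0,0,0 | 0,0,0,0,0"}}

```text
time: 6.9
ee_pos: [0.436, -0.0305, 0.2452]
eef_rot: [[0.999, 0.053, 0.0], [0.053, -0.999, 0.001], [0.0, -0.001, -1.0]]
contact_force: [0.3, 1.1, -0.7]
gripper_width: 0.0118
gripper_force: 30.0
```

```bash
python3 - <<'E'
from h import *
c=cap("wrist")
cv2.imwrite("pics/w3.png",cv2.resize(cv2.cvtColor(c["color"],cv2.COLOR_RGB2BGR),(800,600),interpolation=cv2.INTER_CUBIC))
s=arm.read_state();print(s["ee_pos"],s["joints"])
E
```

```text
[ 0.43607954 -0.02995652  0.24507156] [-48.80686795   8.13626162  52.71019613 117.69995085  -7.69232493
  57.57439399 -79.14299306]
```

View pics/w3.png

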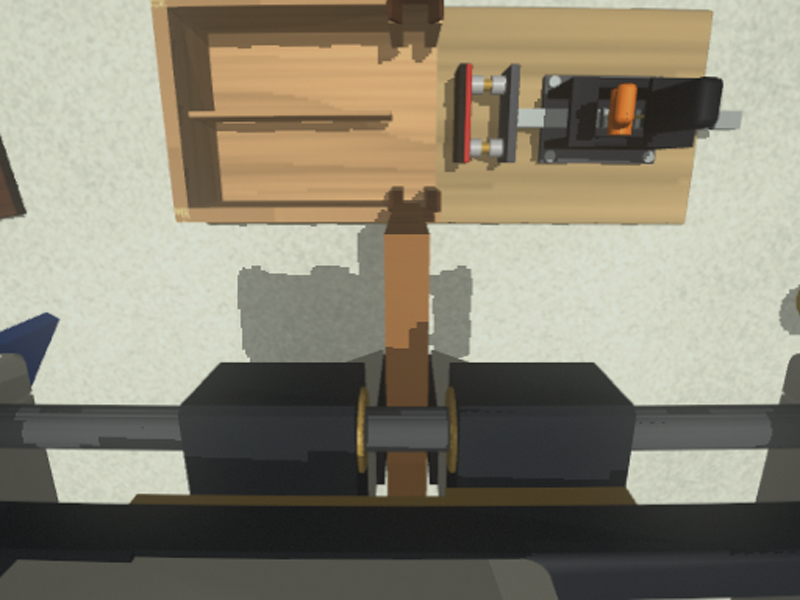

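The wrist view shows the near lip pair at about (413,200), the far pair cut off at the top (413,10), and the clamp on the right with its trigger at (624,110). I back off a little to see both lips.

Emit:
{"api": "send_path", "payload": {"deltas": "-0.35,0,0,0,0 | 0,0,0,0,0 | 0,0,0,0,0 | 0,0,0,0,0"}}

```text
time: 7.45
ee_pos: [0.4017, -0.0321, 0.2452]
eef_rot: [[0.999, 0.052, 0.001], [0.052, -0.999, -0.001], [0.001, 0.001, -1.0]]
contact_force: [-0.8, -0.2, -0.7]
gripper_width: 0.0117
gripper_force: 30.0
```

```bash
python3 - <<'E'
from h import *
import pickle
c=cap("wrist");pickle.dump(c,open("w4.pkl","wb"))
cv2.imwrite("pics/w4.png",cv2.resize(cv2.cvtColor(c["color"],cv2.COLOR_RGB2BGR)[10:200,225:305],None,fx=3,fy=3,interpolation=cv2.INTER_CUBIC))
a=cv2.imread("pics/w4.png")
b=cv2.resize(cv2.cvtColor(c["color"],cv2.COLOR_RGB2BGR)[10:200,290:470],None,fx=3,fy=3,interpolation=cv2.INTER_CUBIC)
cv2.imwrite("pics/w4.png",np.hstack([a,b])); print(np.hstack([a,b]).shape)
E
```

```text
(570, 780, 3)
```

View pics/w4.png

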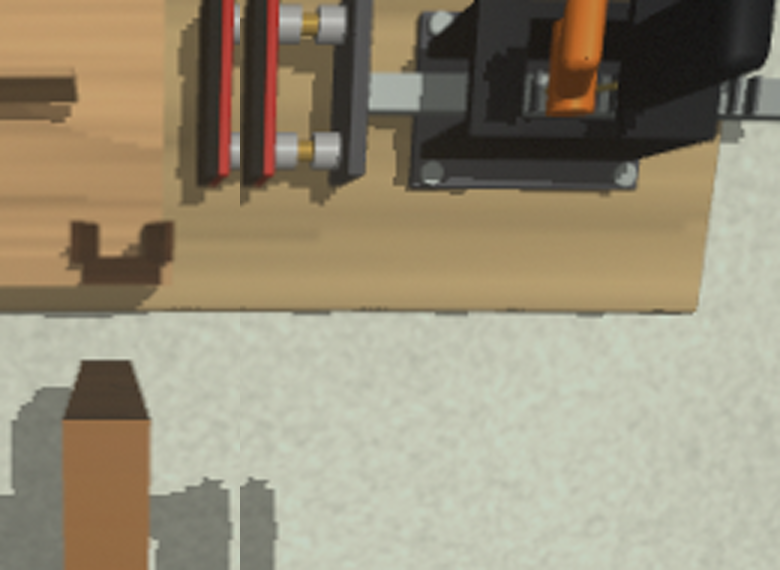

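In the tool's units: -0.05 m is -0.5, 0.045 m is 0.45.

Emit:
{"api": "send_path", "payload": {"deltas": "0.45,0,-0.4,0,0 | 0,0,-0.5,0,0 | 0,0,0,0,0 | 0,0,0,0,0 | 0,0,0,0,0"}}

```text
time: 8.12
ee_pos: [0.4451, -0.0302, 0.334]
eef_rot: [[0.999, 0.051, -0.002], [0.051, -0.999, -0.0], [-0.002, 0.0, -1.0]]
contact_force: [-0.4, -0.1, -0.7]
gripper_width: 0.0122
gripper_force: 30.0
```

```bash
python3 - <<'E'
from h import *
import pickle
c=cap("wrist");pickle.dump(c,open("w5.pkl","wb"))
for X in ([.535,-.03,.089],[.48,-.03,.089],[.59,-.03,.089],[.54,-.2,.1]): print(proj(c,np.array(X)))
a=cv2.cvtColor(c["color"],cv2.COLOR_RGB2BGR)
a=cv2.resize(a[:170,220:440],None,fx=3.5,fy=3.5,interpolation=cv2.INTER_CUBIC)
cv2.imwrite("pics/w5.png",a);print(a.shape)
E
```

```text
[263.37809889  89.22495299]
[260.96197392 136.515461  ]
[265.97630087  38.44190447]
[411.43738328  92.94336564]
(595, 770, 3)
```

View pics/w5.png

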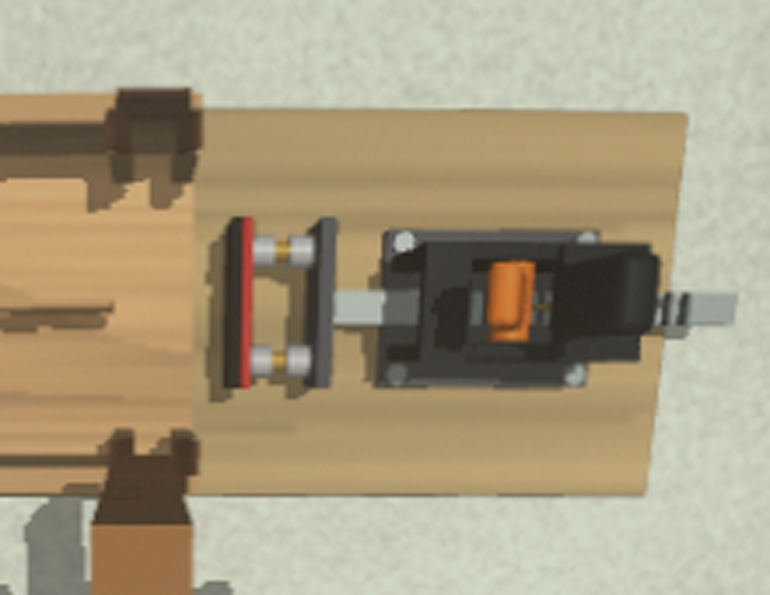

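```bash
python3 - <<'E'
from h import *
import pickle
c5=pickle.load(open("w5.pkl","rb"));c4=pickle.load(open("w4.pkl","rb"))
f5=lambda x,y,z:onz(c5,(x/3.5+219.6,y/3.5-.36),z)
f4=lambda x,y,z:onz(c4,(x/3+224.67,y/3+9.67),z)
print("cx",c5["cx"],c5["cy"])
A=f5(687,113,.01);B=f5(645,494,.01);C=f5(200,494,.01);D=f5(205,108,.01)
print("board",A,B,C,D,"width",np.linalg.norm(A-B),"angles",np.degrees(np.arctan2(*(A-B)[[1,0]])),np.degrees(np.arctan2(*(C-B)[[1,0]])),np.degrees(np.arctan2(*(D-A)[[1,0]])))
for n,p in [("w4 in",f4(119,235,.078)),("w4 out",f4(121.5,225,.089)),("w5 in",f5(152.5,445,.078)),("w5 out",f5(153,432,.089)),("far out L",f5(117,90,.089)),("far out R",f5(191,90,.089)),("near lip inner tip w4",f4(85,222,.089)),("near inner w4 R",f4(158,222,.089)),("near lip low edge w4",f4(120,285,.089)),("w5 near tip",f5(122,431,.089)),
 ("grip top near corner",f5(657,253,.13)),("trig top",f5(512,268,.121)),("housing near",f5(530,360,.072)),("hous far",f5(530,240,.072)),("housing front",f5(418,300,.072)),
 ("pad top ends",f5(243,218,.054)),("",f5(238,387,.054)),("plate",f5(328,218,.054)),("",f5(322,387,.054)),("panel top",f5(92,525,.346)),("",f5(192,525,.346))]: print(n,p.round(4))
E
```

```text
cx 260.0932068705346 192.47198083032254
board [ 0.62506522 -0.23436979  0.01      ] [ 0.47718733 -0.24231902  0.01      ] [ 0.46707949 -0.05412045  0.01      ] [ 0.61553684 -0.0465402   0.01      ] width 0.14809139346516328 angles 3.076994702828547 93.07431051746254 92.90405868393884
w4 in [ 0.4898 -0.0321  0.078 ]
w4 out [ 0.4921 -0.0325  0.089 ]
w5 in [ 0.491  -0.0322  0.078 ]
w5 out [ 0.4962 -0.032   0.089 ]
far out L [ 0.6028 -0.0148  0.089 ]
far out R [ 0.604  -0.0384  0.089 ]
near lip inner tip w4 [ 0.4924 -0.0216  0.089 ]
near inner w4 R [ 0.4936 -0.0434  0.089 ]
near lip low edge w4 [ 0.4748 -0.0331  0.089 ]
w5 near tip [ 0.4959 -0.0214  0.089 ]
grip top near corner [ 0.5588 -0.1781  0.13  ]
trig top [ 0.5529 -0.1382  0.121 ]
housing near [ 0.5273 -0.1643  0.072 ]
hous far [ 0.5671 -0.1587  0.072 ]
housing front [ 0.5452 -0.1221  0.072 ]
pad top ends [ 0.5709 -0.0606  0.054 ]
 [ 0.5121 -0.0631  0.054 ]
plate [ 0.5725 -0.091   0.054 ]
 [ 0.5138 -0.0942  0.054 ]
panel top [ 0.5001 -0.0221  0.346 ]
 [ 0.5007 -0.0337  0.346 ]
```

The far lips are at (154,90) in the crop and the near lips at (153,432). The board edges give a yaw of 93.0°, and the width, housing and pad sizes check out. Groove middle is (0.540, -0.030).

In the tool's units: 0.002 m is 0.02, 0.05 m is 0.5.

Emit:
{"api": "send_path", "payload": {"deltas": "0.475,0.02,0,0,0 | 0.473,0.022,0,0,0 | 0,0,0.5,0,0 | 0,0,0.5,0,0 | 0,0,0.42,0,0 | 0,0,0,0,0 | 0,0,0,0,0 | 0,0,0,0,0"}}

```text
time: 9.18
ee_pos: [0.5419, -0.0299, 0.1948]
eef_rot: [[0.999, 0.051, 0.003], [0.051, -0.999, 0.0], [0.003, -0.0, -1.0]]
contact_force: [0.4, -0.5, -0.3]
gripper_width: 0.0117
gripper_force: 30.0
```

```bash
python3 - <<'E'
from h import *
c=cap("wrist")
cv2.imwrite("pics/w6.png",cv2.resize(cv2.cvtColor(c["color"],cv2.COLOR_RGB2BGR)[30:250,150:400],None,fx=2.7,fy=2.7,interpolation=2))
for n in("scene",):
    c=cap(n);p=proj(c,np.array([.54,-.03,.09])).astype(int);print(p)
    a=cv2.cvtColor(c["color"],cv2.COLOR_RGB2BGR)[p[1]-60:p[1]+50,p[0]-70:p[0]+70]
    cv2.imwrite("pics/s2.png",cv2.resize(a,None,fx=5,fy=5,interpolation=2))
E
```

```text
[231 178]
```

View pics/s2.png

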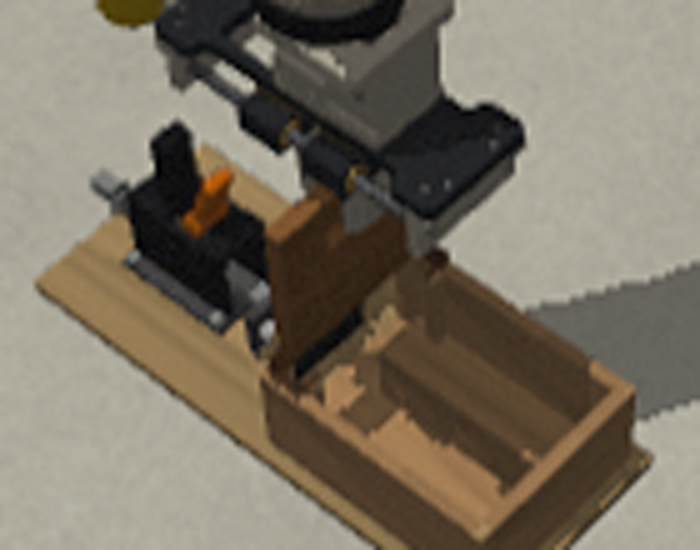

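The scene crop shows the panel upright over the groove, with its lower near corner right at the lip (285,370). I go down gently.

In the tool's units: -0.001 m is -0.01, 0.01 m is 0.1.

Emit:
{"api": "send_path", "payload": {"deltas": "-0.01,0,0,0,0 | 0,0,0.1,0,0 | 0,0,0.1,0,0 | 0,0,0.1,0,0"}}

```text
time: 9.78
ee_pos: [0.5395, -0.0297, 0.162]
eef_rot: [[0.999, 0.051, -0.001], [0.051, -0.999, -0.0], [-0.001, 0.0, -1.0]]
contact_force: [-0.9, 0.2, -0.3]
gripper_width: 0.012
gripper_force: 30.0
```

Emit:
{"api": "send_path", "payload": {"deltas": "0,0,0.1,0,0 | 0,0,0.1,0,0 | 0,0,0.1,0,0 | 0,0,0.1,0,0 | 0,0,0,0,0 | 0,0,0,0,0"}}

```text
time: 10.52
ee_pos: [0.5399, -0.0298, 0.1232]
eef_rot: [[0.999, 0.051, 0.0], [0.051, -0.999, -0.0], [0.0, 0.0, -1.0]]
contact_force: [0.8, 0.2, -0.7]
gripper_width: 0.0116
gripper_force: 30.0
```

In the tool's units: 0.006 m is 0.06, 0.004 m is 0.04.

Emit:
{"api": "send_path", "payload": {"deltas": "0,0,0.06,0,0 | 0,0,0.04,0,0 | 0,0,0.022,0,0 | 0,0,0,0,0 | 0,0,0,0,0"}}

```text
time: 11.15
ee_pos: [0.5397, -0.0299, 0.111]
eef_rot: [[0.999, 0.051, -0.0], [0.051, -0.999, 0.0], [-0.0, -0.0, -1.0]]
contact_force: [-2.0, -0.4, 4.4]
gripper_width: 0.0121
gripper_force: 30.0
```

Emit:
{"api": "send_path", "payload": {"deltas": "0,0,0,0,0.04 | 0,0,0,0,0.092 | 0,0,0,0,0.092 | 0,0,0,0,0.092 | 0,0,0,0,0.092 | 0,0,0,0,0.092 | 0,0,0,0,0.092"}}

```text
time: 12.02
ee_pos: [0.5398, -0.0298, 0.1108]
eef_rot: [[0.999, 0.051, 0.0], [0.051, -0.999, 0.0], [0.0, -0.0, -1.0]]
contact_force: [0.2, 1.0, -0.5]
gripper_width: 0.0772
gripper_force: 0.0
```

Emit:
{"api": "send_path", "payload": {"deltas": "0,0,-0.2,0,0.092 | 0,0,-0.5,0,0.092 | 0,0,-0.4,0,0.092 | 0,0,0,0,0.092 | 0,0,0,0,0.092 | 0,0,0,0,0.092"}}

```text
time: 12.78
ee_pos: [0.5391, -0.0296, 0.2197]
eef_rot: [[0.999, 0.051, -0.002], [0.051, -0.999, -0.0], [-0.002, 0.0, -1.0]]
contact_force: [0.2, -0.9, 0.4]
gripper_width: 0.092
gripper_force: 0.0
```

```bash
python3 - <<'E'
from h import *
c=cap("scene");a=cv2.cvtColor(c["color"],cv2.COLOR_RGB2BGR)[118:228,161:301]
b=cv2.resize(a,None,fx=4,fy=4,interpolation=2)
import pickle
c=cap("wrist");pickle.dump(c,open("w7.pkl","wb"))
w=cv2.cvtColor(c["color"],cv2.COLOR_RGB2BGR)[60:280,200:320]
w=cv2.resize(w,(240,440),interpolation=2)
cv2.imwrite("pics/s3.png",np.hstack([b,w]));print(np.hstack([b,w]).shape)
E
```

```text
(440, 800, 3)
```

View pics/s3.png

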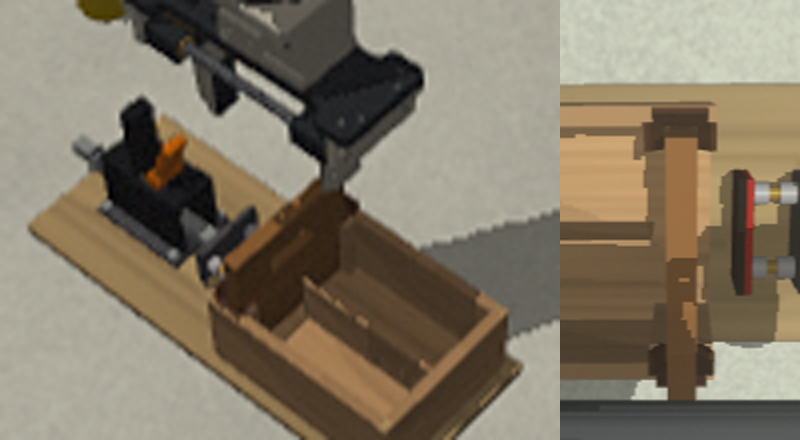

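The panel is seated and square in the groove with the gripper clear; the pad is still short of it. Next I go over the clamp.

In the tool's units: 0.001 m is 0.01, 0.045 m is 0.45.

Emit:
{"api": "send_path", "payload": {"deltas": "0,0.45,0,0,0.092 | 0,0.45,0,0,0.092 | 0.01,0.45,0,0,0.092 | 0,0,0,0,0.092 | 0,0,0,0,0.092 | 0,0,0,0,0.092"}}

```text
time: 13.62
ee_pos: [0.5477, -0.163, 0.2204]
eef_rot: [[0.999, 0.053, -0.001], [0.053, -0.999, 0.001], [-0.001, -0.001, -1.0]]
contact_force: [-0.0, -0.8, -0.7]
gripper_width: 0.0915
gripper_force: 0.0
```

```bash
python3 - <<'E'
from h import *
import pickle
c=cap("wrist");pickle.dump(c,open("w8.pkl","wb"))
for x in (-26,-12,0):
  print(proj(c,np.array([.5466,-.155,.13])+np.array([-.0523,.9986,0])*x/1000))
a=cv2.cvtColor(c["color"],cv2.COLOR_RGB2BGR)[90:240,140:340]
cv2.imwrite("pics/w8.png",cv2.resize(a,None,fx=4,fy=4,interpolation=2))
E
```

```text
[282.88235753 203.59545168]
[264.70348464 203.58783764]
[249.11999618 203.57926509]
```

View pics/w8.png

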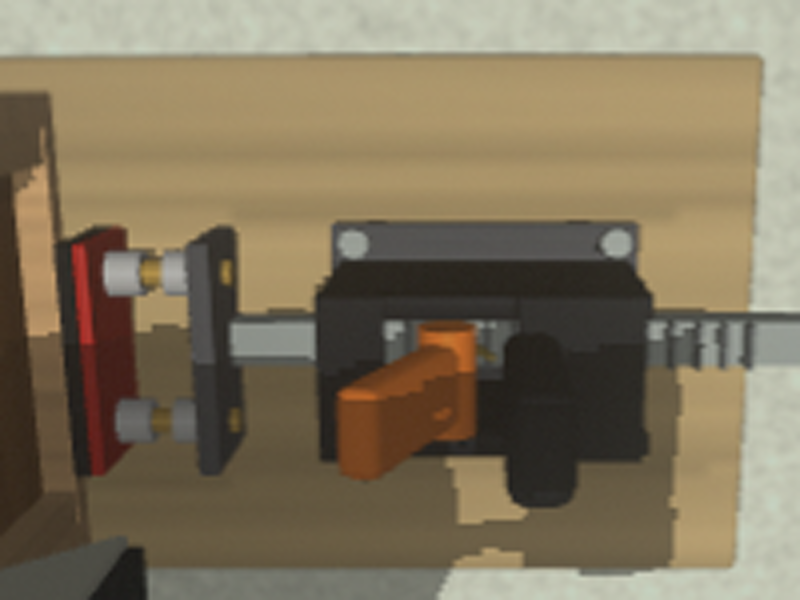

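The crop shows the grip top at columns 507–577, the let-go trigger's top at (365,430), and the pad at (90,350) short of the panel. The grip puts the clamp origin at about (0.5466, -0.1561), so the squeeze point is (0.547, -0.166).

In the tool's units: 0.05 m is 0.5, 0.04 m is 0.4.

Emit:
{"api": "send_path", "payload": {"deltas": "-0.01,0.03,0,0,0.092 | 0,0,0.5,0,0.092 | 0,0,0.4,0,0.092 | 0,0,0.2,0,0.092 | 0,0,0,0,0.092 | 0,0,0,0,0.092"}}

```text
time: 14.42
ee_pos: [0.5477, -0.1681, 0.1122]
eef_rot: [[0.999, 0.051, 0.002], [0.051, -0.999, -0.001], [0.002, 0.001, -1.0]]
contact_force: [-0.6, 0.9, 0.6]
gripper_width: 0.0917
gripper_force: 0.0
```

Emit:
{"api": "send_path", "payload": {"deltas": "0,0,0,0,0 | 0,0,0,0,0 | 0,0,0,0,0 | 0,0,0,0,0 | 0,0,0,0,0 | 0,0,0,0,0 | 0,0,0,0,0 | 0,0,0,0,0 | 0,0,0,0,0"}}

```text
time: 15.55
ee_pos: [0.5471, -0.1658, 0.111]
eef_rot: [[0.999, 0.052, 0.0], [0.052, -0.999, 0.003], [0.0, -0.003, -1.0]]
contact_force: [-0.6, 6.4, 5.8]
gripper_width: 0.0319
gripper_force: 30.0
```

```bash
python3 - <<'E'
from h import *
import pickle
for n in("wrist","scene"): pickle.dump(cap(n),open(f"p1{n}.pkl","wb"))
E
```

```bash
cat > red.py <<'E'
from h import *
def red(c):
    h=cv2.cvtColor(c["color"],cv2.COLOR_RGB2HSV);m=(((h[...,0]<4)|(h[...,0]>174))&(h[...,1]>140)&(h[...,2]>45)).astype(np.uint8)
    n,l,s,ce=cv2.connectedComponentsWithStats(m)
    return [(tuple(int(x) for x in s[i]),tuple(ce[i].round(1))) for i in range(1,n) if s[i,4]>8]
if __name__=="__main__":
    for n in("wrist","scene","top"):print(n,red(cap(n)))
E
python3 red.py
python3 - <<'E'
from red import *
import pickle
print(red(pickle.load(open("w8.pkl","rb"))))
c=cap("wrist");
for x in (98,105,108): print(proj(c,np.array([.5466,-.1561,.054])+np.array([-.0523,.9986,0])*x/1000))
E
```

```text
wrist [((85, 173, 37, 69, 1108), (np.float64(101.0), np.float64(210.7)))]
scene []
top [((382, 208, 6, 6, 29), (np.float64(384.7), np.float64(210.9)))]
[((158, 151, 10, 58, 208), (np.float64(161.8), np.float64(179.3)))]
[ 99.8190794  217.71338158]
[ 89.66022751 217.67438505]
[ 85.31896071 217.65708294]
```

The first full squeeze is good, with the opening at 32 mm. I keep pumping and track the pad in the wrist view after each squeeze.

Emit:
{"api": "send_path", "payload": {"deltas": "0,0,0,0,0.092 | 0,0,0,0,0.092 | 0,0,0,0,0.092 | 0,0,0,0,0.092 | 0,0,0,0,0.092 | 0,0,0,0,0.092 | 0,0,0,0,0.092"}}

```text
time: 16.73
ee_pos: [0.5468, -0.1679, 0.111]
eef_rot: [[0.999, 0.051, 0.0], [0.051, -0.999, -0.0], [0.0, 0.0, -1.0]]
contact_force: [-0.8, 0.5, -0.8]
gripper_width: 0.091
gripper_force: 0.0
```

```bash
python3 red.py | head -1
```

```text
wrist [((83, 174, 37, 76, 1119), (np.float64(99.6), np.float64(209.4)))]
```

Emit:
{"api": "send_path", "payload": {"deltas": "0,0,0,0,0 | 0,0,0,0,0 | 0,0,0,0,0 | 0,0,0,0,0 | 0,0,0,0,0 | 0,0,0,0,0 | 0,0,0,0,0 | 0,0,0,0,0 | 0,0,0,0,0"}}

```text
time: 18.0
ee_pos: [0.5471, -0.1658, 0.111]
eef_rot: [[0.999, 0.052, -0.0], [0.052, -0.999, 0.003], [0.0, -0.003, -1.0]]
contact_force: [-1.7, 7.7, 6.9]
gripper_width: 0.0315
gripper_force: 30.0
```

```bash
python3 red.py | head -1
```

```text
wrist [((75, 172, 38, 77, 1454), (np.float64(91.8), np.float64(211.0)))]
```

Emit:
{"api": "send_path", "payload": {"deltas": "0,0,0,0,0.092 | 0,0,0,0,0.092 | 0,0,0,0,0.092 | 0,0,0,0,0.092 | 0,0,0,0,0.092 | 0,0,0,0,0.092 | 0,0,0,0,0.092"}}

```text
time: 19.02
ee_pos: [0.5468, -0.1679, 0.111]
eef_rot: [[0.999, 0.05, 0.0], [0.05, -0.999, -0.0], [0.0, 0.0, -1.0]]
contact_force: [0.3, -0.6, -0.3]
gripper_width: 0.091
gripper_force: 0.0
```

Emit:
{"api": "send_path", "payload": {"deltas": "0,0,0,0,0 | 0,0,0,0,0 | 0,0,0,0,0 | 0,0,0,0,0 | 0,0,0,0,0 | 0,0,0,0,0 | 0,0,0,0,0 | 0,0,0,0,0 | 0,0,0,0,0"}}

```text
time: 20.15
ee_pos: [0.5471, -0.1658, 0.111]
eef_rot: [[0.999, 0.052, 0.0], [0.052, -0.999, 0.003], [0.0, -0.003, -1.0]]
contact_force: [-0.5, 7.6, 5.8]
gripper_width: 0.0314
gripper_force: 30.0
```

```bash
python3 red.py | head -1
python3 - <<'E'
from h import *
import pickle
c=cap("wrist");pickle.dump(c,open("p3.pkl","wb"))
for r in (180,195,210,225): print(r,[tuple(int(v) for v in c["color"][r,x]) for x in range(34,110,4)])
E
```

```text
wrist [((65, 169, 41, 87, 1705), (np.float64(83.5), np.float64(211.4)))]
180 [(74, 55, 36), (74, 55, 35), (75, 55, 36), (76, 56, 36), (80, 58, 37), (76, 56, 38), (75, 56, 37), (53, 51, 47), (157, 45, 38), (179, 50, 43), (89, 36, 30), (89, 37, 31), (125, 100, 96), (195, 194, 189), (196, 195, 189), (196, 195, 189), (172, 140, 74), (176, 144, 75), (193, 192, 186)]
195 [(68, 51, 35), (74, 55, 36), (74, 55, 36), (75, 55, 35), (77, 57, 38), (79, 57, 38), (74, 55, 36), (59, 50, 42), (49, 48, 44), (187, 50, 42), (111, 37, 32), (88, 35, 28), (87, 33, 27), (87, 35, 29), (87, 34, 28), (89, 37, 30), (88, 37, 30), (211, 170, 119), (151, 122, 88)]
210 [(66, 50, 35), (75, 56, 37), (75, 56, 37), (75, 55, 37), (74, 55, 37), (80, 59, 39), (77, 56, 37), (75, 56, 39), (51, 47, 44), (45, 40, 38), (191, 50, 44), (88, 33, 29), (87, 33, 30), (88, 33, 28), (87, 33, 28), (88, 35, 30), (87, 34, 29), (87, 35, 29), (212, 170, 119)]
225 [(74, 54, 35), (73, 56, 37), (74, 55, 35), (75, 56, 37), (74, 55, 36), (72, 53, 36), (81, 60, 39), (76, 57, 40), (75, 55, 37), (49, 47, 44), (176, 44, 38), (167, 45, 40), (87, 31, 26), (87, 32, 29), (87, 31, 27), (86, 32, 27), (84, 30, 27), (78, 33, 28), (111, 88, 63)]
```

Emit:
{"api": "send_path", "payload": {"deltas": "0,0,0,0,0.092 | 0,0,0,0,0.092 | 0,0,0,0,0.092 | 0,0,0,0,0.092 | 0,0,0,0,0.092 | 0,0,0,0,0.092 | 0,0,0,0,0.092"}}

```text
time: 21.22
ee_pos: [0.5468, -0.168, 0.111]
eef_rot: [[0.999, 0.05, 0.0], [0.05, -0.999, -0.0], [0.0, 0.0, -1.0]]
contact_force: [-0.3, -0.3, -0.1]
gripper_width: 0.0913
gripper_force: 0.0
```

```bash
python3 red.py | head -1
```

```text
wrist [((62, 170, 41, 62, 1411), (np.float64(80.2), np.float64(205.5)))]
```

Emit:
{"api": "send_path", "payload": {"deltas": "0,0,0,0,0 | 0,0,0,0,0 | 0,0,0,0,0 | 0,0,0,0,0 | 0,0,0,0,0 | 0,0,0,0,0 | 0,0,0,0,0 | 0,0,0,0,0 | 0,0,0,0,0"}}

```text
time: 22.5
ee_pos: [0.5471, -0.1658, 0.111]
eef_rot: [[0.999, 0.052, 0.0], [0.052, -0.999, 0.003], [0.0, -0.003, -1.0]]
contact_force: [0.5, 7.2, 6.7]
gripper_width: 0.0316
gripper_force: 30.0
```

```bash
python3 red.py | head -1
python3 - <<'E'
from h import *
import pickle
c=cap("wrist");pickle.dump(c,open("p4.pkl","wb"))
for n in("p1wrist","p3","p4"):
  c=pickle.load(open(n+".pkl","rb"));h=cv2.cvtColor(c["color"],cv2.COLOR_RGB2HSV)
  m=(((h[...,0]<4)|(h[...,0]>174))&(h[...,1]>140)&(h[...,2]>130)).astype(np.uint8)   # lit top face
  print(n,[(r,np.where(m[r])[0][[0,-1]].tolist()) for r in range(176,245,6) if m[r].any()])
  # right end of the pad/left edge of the plate along the pin row
  print([[int(v) for v in c["color"][180,x]] for x in range(60,150,3)])
E
```

```text
wrist [((65, 170, 39, 86, 1688), (np.float64(83.0), np.float64(211.1)))]
p1wrist [(176, [86, 90]), (182, [86, 91]), (188, [87, 92]), (194, [88, 92]), (200, [89, 90]), (236, [95, 96])]
[[74, 56, 38], [74, 55, 36], [71, 53, 36], [76, 56, 38], [77, 56, 38], [75, 56, 38], [72, 54, 38], [55, 52, 48], [54, 51, 46], [189, 52, 44], [183, 53, 46], [90, 37, 31], [90, 39, 31], [90, 40, 33], [196, 195, 189], [197, 196, 190], [197, 197, 191], [197, 196, 190], [154, 153, 148], [175, 142, 74], [175, 143, 75], [195, 190, 176], [198, 197, 191], [98, 95, 94], [98, 96, 94], [97, 95, 94], [62, 59, 53], [62, 58, 54], [62, 59, 53], [176, 146, 76]]
p3 [(176, [
[... 622 characters left out ...]
12, 183, 129], [212, 183, 129]]
p4 [(176, [66, 70]), (182, [67, 71]), (188, [68, 72]), (194, [69, 73]), (200, [70, 74]), (206, [71, 75]), (212, [72, 76]), (218, [73, 77]), (224, [74, 78]), (230, [75, 79]), (236, [76, 80]), (242, [77, 81])]
[[53, 51, 48], [53, 50, 46], [156, 43, 37], [194, 54, 48], [86, 34, 28], [88, 36, 30], [89, 35, 30], [89, 37, 31], [195, 195, 189], [195, 194, 189], [195, 194, 189], [195, 194, 189], [196, 195, 189], [95, 94, 93], [95, 94, 93], [87, 85, 84], [58, 55, 51], [59, 55, 51], [59, 57, 52], [155, 129, 71], [175, 144, 74], [176, 144, 75], [176, 144, 75], [144, 119, 63], [92, 77, 47], [132, 115, 84], [131, 115, 82], [199, 173, 121], [212, 184, 130], [212, 184, 130]]
```

The pad stopped at the same column (66) on squeezes 3 and 4. The plate closed up by about 9 px (7 mm), so the springs are pushed back about 7 to 8 mm while squeezed. That is well inside the 4–18 mm band; another tooth would give about 14–15 mm, further from half. I hand in here, still squeezing.

```bash
python3 -c "
from station import arm
s=arm.read_state();print(s['time'],s['gripper_width'],s['gripper_force']);print(arm.finish_job())"
```

```text
22.7 0.03157019306695169 29.990978837013245
the job is handed in; nothing more can be done
None
```

I seated and let go of the panel in the groove and pumped the clamp four times, so by the camera the pad presses it with about 7–8 mm of spring travel; I handed in at 22.7 s with the trigger held fully squeezed, but no verdict came back.

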